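Clamp an opal in the cam vise

ROBOT

A 7-joint arm with a two-finger parallel gripper is mounted at the origin on a cart in front of the work surface, level with it; the furniture and walls round the work are solid. World frame = base frame: x ahead of the robot, y to its left, z up, the work surface at z = 0. Lengths are in m, angles in rad, forces in N, time in s.
With the tool pointing down it reaches from about 0.4 to 0.85 m from the base axis. Payload 10.4 kg.
Tool frame: the origin (TCP) lies midway between the tips of the shut fingers; the grasp point (between the pads) lies 19 mm behind it; z points along the fingers, y is the line along which they close (so a half turn about z gives the same grasp; the last joint's range is limited). The gripper opens to 87 mm and grips with 3 to 60 N. Pads are 19 mm wide; open, the fingers measure 117 mm over their backs; the gripper's body (75 mm by 190 mm) begins 51 mm behind the grasp point.
Start: joints at [1.289, 0.332, -0.065, 1.46, 0.022, 1.35, -0.088], TCP at [0.16, -0.604, 0.223] pointing down, gripper open.
Joint ranges: [-2.6, 2.6], [-0.5, 2.12], [-1.47, 1.34], [0.16, 2.42], [-1.27, 4.41], [0.06, 2.06], [-2.6, 2.6]. Speed limits (rad/s): [2.22, 2.22, 2.79, 2.79, 3.14, 3.14, 3.14].

INTERFACE

Orientations are given as a unit quaternion [x, y, z, w].
In Python, from bench import sensors, eyes, order gives the robot as it stands.
- The arm moves only by the tool arm_command, never from a script. Its argument "steps" is a list of rows, each an object with "rot": the turn, a rotation vector about the world's x, y, z in degrees, a list of three; "slide": the shift along the world's x, y, z in m, a list of three; "grip": the opening, from 0 (shut) to 1 (fully open). A call has exactly 8 rows; each row shifts and turns the commanded pose from where the row before left it; what a row does not reach is not made up. A row lasts 1/8 s, in which the tool goes at most 62.5 mm and 10.7 degrees, less where a joint would pass 70% of its speed; a pose out of reach is approached as far as the arm can. A call with a gripper value outside its range is refused whole. The fingers move at their own pace and stop on an object; "newtons" is the grip in N (left out, the last holds). Time passes only in rows, so rows that do not move let the fingers close, or fill a call up. It gives the time, the measured TCP pose, the force, the opening and the grip force at its end, in the units of the state.
- sensors.read_state(): the state, without advancing time (a new reading comes with each control period).
- eyes.camera(name): name is "side" or "top"; returns a dict with "pixels" (384x512x3 uint8, red, green, blue), "intrinsics" (3x3 intrinsics, pixels), "pose" (4x4, takes a point from camera to world coordinates). Camera axes: x right, y down, z forward; pixel columns grow to the right and rows downward; lengths in m; the calibration is good to about 2 mm. A picture is of the moment at which its call begins. There is no depth.
- order.close_job(): hands the job in; it is judged then, once.
Trained networks look in a picture, given as the dict that the camera call returned (one of the last four; its "shot" number tells which), for a name from the list of things; names that differ only in an ending like _2 or _b are one class to them, and where a whole thing is asked for, a point or a joint stands for the part that bears it (a point fixed in the world has none). Each returns a list of dicts, best first, with "conf" (0 to 1); they miss things now and then, are a little off and sometimes report something else, mostly with a low value. They report only what shows in the picture. A call takes as long as a camera call. They do not tell look-alikes from the thing itself.
- eyes.look_for(name, picture): "bbox" ([left, top, right, bottom] in pixels, round what is visible of it).
The state is a dict: "time": time; "joint_positions": joint angles; "joint_vel": joint speeds; "joint_torque": joint torques, N m; "ee_pos": TCP position; "eef_rot": TCP orientation; "ft_force": force on the tool from outside, world axes, zero at the start; "torque": the same for the moment, N m; "width": finger opening in m; "grip_force": force on a finger pad.
Only numpy, scipy, OpenCV 4.12 (cv2) and the standard library are available. Lean on these libraries where they do the work, as an engineer would, in place of code of your own. Each camera call takes 0.05 s, during which the arm holds its last target. There are 200 camera calls.

TASK

Clamp the opal in the small cam vise. First push the ball lever forward and round to its far end stop, so that the cam turns its low side to the roller and frees the jaw slide; then push the thumb plate at the back of the slide forward until the sliding jaw meets the stone, and push the lever back round until the cam bears firmly behind the roller and the stone is held tight between the jaws. Do not touch the stone, and leave the other things on the bench where they are.

Things in the scene. Friction and masses are not known exactly. Their poses are not given: they have to be found in the camera images.
- vise: aluminium vise bed, 222 mm long (x), 80 wide (y), screwed to the bench. Origin: on the bench surface under the slide's centre line; x points forward, from thumb plate to fixed jaw, y left, z up. The slide runs along x at y = 0. The stone's deck is 24 mm above the bench, jaw tops 66 mm. The ear under the cam is on the left, out to y = 58 mm, 14 mm high.
- cam_pivot (a point): point on the vertical turning axis of the cam, at x = -53, y = +31 mm in the vise frame, 48 mm above the bench (the height of the lever's bar). The lever always swings on the left side of the vise.
- cam (a joint): cam and lever angle, rad, counter-clockwise from above; the lever points (17 degrees + this) left of the vise's x. 0: stop, low side to the roller; 2.3: other stop. Starts above 2.0, the lobe blocking the roller; below 0.4 the roller passes. With the slide forward, turning it back up presses from about 1.75 and is tight at 1.95 to 2.2. Turns with 3 N at the ball, 5 to 8 N when tightening; stays as left.
- ball (a point): centre of the black ball (23 mm diameter) at the end of the cam lever, 80 mm from the cam's axis and 48 mm above the bench. The straight round bar inside it (10 mm thick, at the same height) runs level from 30 to 70 mm from the axis.
- slide (a joint): travel of the jaw slide, m, grows forward; 0 = fully back. With the cam's lobe in front of the roller it stops at 0.003 to 0.007; with the cam low it goes on until the jaw meets the stone, at about 0.037 to 0.042. Sliding friction about 2 N; it stays where it is left.
- thumb_plate (a point): centre of the rear face of the upright thumb plate at the back of the slide, 42 mm above the bench. The plate is 28 mm wide, 6 mm thick, from 21 to 59 mm above the bench; it moves with the slide and is pushed along the vise's +x.
- pad: cork face (58 x 32 mm) of the sliding jaw, backed by a stiff spring (4 N/mm, 3 mm travel). Origin: bottom centre of the face, at deck height; x as the vise's x.
- fixed_jaw: fixed steel jaw with a cork face at the front end of the vise, face at x = +82 mm in the vise frame. Its origin and axes are those of the vise.
- opal: rough brown opal with a green-blue face, 47 mm (its x, along the vise) by 86 mm by 45 mm high, lying loose on the deck near the fixed jaw. Origin: centre of its underside.
- opal_small: bystander: small opal, 38 x 49 x 26 mm, on the bench to the right of the vise. Origin: centre of its underside.
- tweezers: bystander: steel tweezers, 128 mm long, 10 mm high, on the bench to the right of the vise. Origin: centre of the underside.
- loupe: bystander: folding loupe, 27 x 42 x 18 mm, on the bench to the left. Origin: centre of its underside.
Mind the look-alikes: they are no part of the job. What is shaped like the opal but orange is not meant.

How it is judged:
On the way, in this order (a step that is already met when the one before it is completed fails the run):
1. the cam is turned to its low side while the slide is still back (value of joint cam below 0.4 rad and value of joint slide below 0.015 m), for 0.1 s.
2. with the cam still low, the slide is pushed forward to the stone (value of joint cam below 0.5 rad and value of joint slide above 0.03 m), for 0.1 s.
At the end, for the whole second after the job is handed in: The cam is turned back behind the roller (joint above 1.2), the slide is forward by more than 30 mm, and the opal lies still on the deck (within 12 mm of height, tilted less than 0.3 rad), squeezed by both jaws with more than 3 N (value of joint cam above 1.2 rad and value of joint slide above 0.03 m and contact force between each of pad, fixed_jaw and opal above 3 N and z of opal in the frame of vise between 0.018 and 0.036 m and angle between opal's own z axis and vertical below 0.3 rad and linear speed of opal below 0.01 m/s); the robot touches nothing.
It fails at once if the robot touches the opal (contact force between the arm and opal above 1 N).
It fails at once if the fingers touch the opal (contact force between the fingers and opal above 1 N).
It fails at once if the opal is lifted off the deck (z of opal in the frame of vise above 0.045 m).
It fails at once if a bystander is moved (distance of any of opal_small, tweezers, loupe from where it was at the start of the episode above 0.015 m).
It also fails if it takes over 72 s, if anything falls off the work surface, if the arm or the gripper's body presses on something with over 40 N, if the wrist force passes 120 N, or if a joint passes its speed limit or range.

## Working session

There is one attempt and no reset: what is moved stays moved. The work goes in short steps, Python scripts to look and compute and a tool call to move; the robot and the scene stay as the last step left them, time stands still between calls to the robot, and variables do not carry over. Pictures are saved under pics/ and viewed, at most 10 in all, crops included, and the job is handed in when it is done.

Besides the shell and the picture viewer there is one more tool, called after ">>>" as name([rows], argument=value, ...), one row to a line, values as JSON. arm_command: Moves the arm, as the interface text tells. Its arguments: {"type":"object","properties":{"steps":{"type":"array","items":{"type":"object","properties":{"rot":{"type":"array","items":{"type":"number"}},"slide":{"type":"array","items":{"type":"number"}},"grip":{"type":"number"}}}},"newtons":{"type":"number"}},"required":["steps"]}

```bash
mkdir -p pics
python3 - <<'E'
from bench import sensors, eyes
import cv2, numpy as np
for n in ["top","side"]:
    p=eyes.camera(n); cv2.imwrite(f"pics/{n}0.png",p["pixels"][:,:,::-1])
    print(n,np.round(p["intrinsics"],1).tolist(),np.round(p["pose"],4).tolist())
    for k in ["vise","ball","cam","thumb_plate","pad","fixed_jaw","opal","opal_small","tweezers","loupe"]:
        print(k,[(np.round(d["bbox"]).tolist(),round(d["conf"],2)) for d in eyes.look_for(k,p)[:3]])
s=sensors.read_state();print(s["time"],s["ee_pos"],s["eef_rot"],s["width"])
E
```

```text
top [[412.0, 0.0, 248.1], [0.0, 412.0, 190.3], [0.0, 0.0, 1.0]] [[-0.049, -0.9761, 0.2115, 0.3904], [-0.9988, 0.0476, -0.0116, 0.0658], [0.0013, -0.2118, -0.9773, 1.0296], [0.0, 0.0, 0.0, 1.0]]
vise [([255.0, 147.0, 303.0, 250.0], 0.87)]
ball [([260.0, 207.0, 289.0, 247.0], 0.74), ([326.0, 177.0, 343.0, 197.0], 0.51), ([264.0, 143.0, 297.0, 161.0], 0.31)]
cam [([254.0, 203.0, 284.0, 248.0], 0.7)]
thumb_plate [([273.0, 188.0, 300.0, 242.0], 0.56)]
pad [([274.0, 187.0, 298.0, 191.0], 0.53)]
fixed_jaw [([268.0, 145.0, 296.0, 162.0], 0.83), ([273.0, 189.0, 301.0, 242.0], 0.56)]
opal [([262.0, 161.0, 300.0, 183.0], 0.79), ([188.0, 199.0, 217.0, 225.0], 0.73), ([169.0, 103.0, 195.0, 126.0], 0.72)]
opal_small [([326.0, 179.0, 348.0, 198.0], 0.69), ([257.0, 208.0, 287.0, 247.0], 0.68)]
tweezers [([337.0, 207.0, 344.0, 254.0], 0.47)]
loupe [([143.0, 227.0, 161.0, 238.0], 0.58), ([276.0, 188.0, 297.0, 194.0], 0.42), ([273.0, 187.0, 300.0, 240.0], 0.19)]
side [[450.1, 0.0, 248.7], [0.0, 450.1, 193.8], [0.0, 0.0, 1.0]] [[0.9383, -0.1754, 0.2979, 0.2644], [-0.3457, -0.4883, 0.8013, -0.8462], [0.0
[... 166 characters left out ...]
26.0], 0.52)]
cam [([200.0, 206.0, 242.0, 223.0], 0.66)]
thumb_plate [([213.0, 204.0, 266.0, 245.0], 0.89), ([270.0, 196.0, 294.0, 227.0], 0.54), ([201.0, 194.0, 309.0, 249.0], 0.19)]
pad []
fixed_jaw [([200.0, 194.0, 311.0, 251.0], 0.7), ([289.0, 194.0, 309.0, 221.0], 0.57)]
opal [([140.0, 197.0, 171.0, 224.0], 0.8), ([211.0, 173.0, 239.0, 198.0], 0.76), ([271.0, 196.0, 296.0, 226.0], 0.62)]
opal_small [([281.0, 253.0, 299.0, 264.0], 0.63)]
tweezers [([210.0, 270.0, 265.0, 283.0], 0.73), ([187.0, 166.0, 198.0, 175.0], 0.65)]
loupe [([188.0, 167.0, 197.0, 178.0], 0.39)]
1.1 [ 0.15998236 -0.6041967   0.22258572] [9.91637338e-01 1.29055758e-01 9.27172531e-06 3.15405602e-05] 0.08730915086412928
```

Run:
```python
import cv2, numpy as np
t=cv2.imread("pics/top0.png")[135:260,240:360]; s=cv2.imread("pics/side0.png")[185:290,190:320]
t=cv2.resize(t,(576,600),interpolation=cv2.INTER_CUBIC); s=cv2.resize(s,(740,598),interpolation=cv2.INTER_CUBIC)
cv2.imwrite("pics/t0c.png",t);cv2.imwrite("pics/s0c.png",s)
```

```text
(no output)
```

View pics/t0c.png

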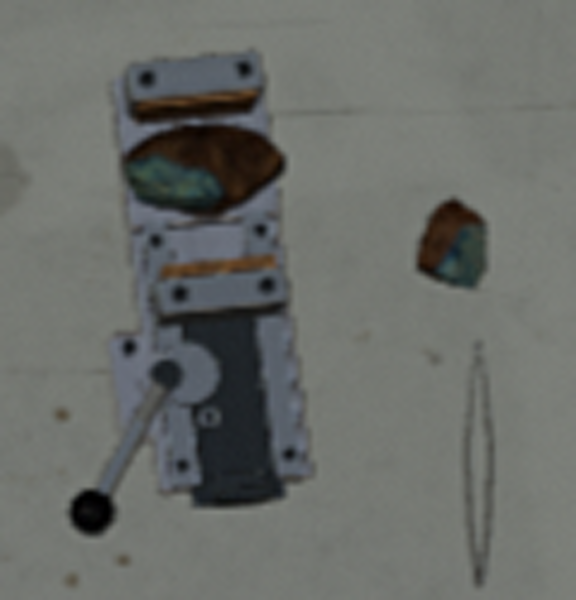

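View pics/s0c.png

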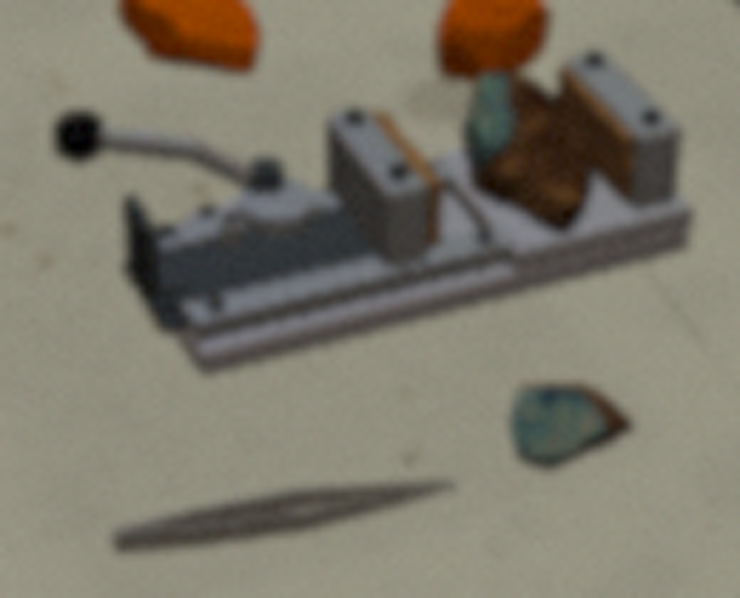

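View pics/top0.png

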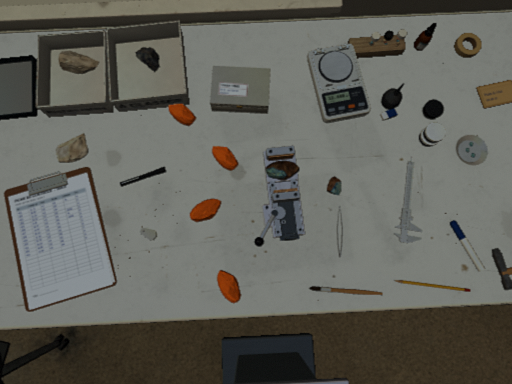

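```bash
cat > h.py <<'E'
import numpy as np
K={"top":((412,248.1,190.3),np.array([[-0.049,-0.9761,0.2115,0.3904],[-0.9988,0.0476,-0.0116,0.0658],[0.0013,-0.2118,-0.9773,1.0296]])),
"side":((450.1,248.7,193.8),np.array([[0.9383,-0.1754,0.2979,0.2644],[-0.3457,-0.4883,0.8013,-0.8462],[0.0049,-0.8549,-0.5188,0.6342]]))}
def onz(cam,u,v,z):
    (f,cx,cy),P=K[cam]; d=P[:,:3]@[(u-cx)/f,(v-cy)/f,1]; o=P[:,3]
    return o+d*(z-o[2])/d[2]
E
python3 - <<'E'
from h import *
T=lambda u,v,z:onz("top",240+u/4.8,135+v/4.8,z)[:2]
S=lambda u,v,z:onz("side",190+u/5.692,185+v/5.692,z)[:2]
r=lambda a:np.round(a,4)
print("ball",r(T(92,511,.048)),r(S(78,136,.048)))
print("pivot",r(T(166,373,.052)),r(S(266,172,.052)))
fj=[T(147,78,.066),T(244,68,.066),S(595,61,.066),S(652,118,.066)]
sj=[T(180,293,.066),T(267,286,.066),S(355,118,.066),S(400,172,.066)]
print("fj",r(fj)); print("sj",r(sj))
for a,b in((0,2),):
  for i in(0,2):
    f=(fj[i]+fj[i+1])/2;s=(sj[i]+sj[i+1])/2;d=f-s;print(r(f),r(s),np.hypot(*d),np.degrees(np.arctan2(d[1],d[0])))
print("thumb bottom",r(T(238,497,.021)),r(T(238,490,.059)),"side plate top",r(S(133,200,.059)))
print("bed corners",r(T(310,475,.02)),r(T(262,52,.066)),r(T(128,68,.066)))
E
```

```text
ball [0.4774 0.034 ] [0.4765 0.0305]
pivot [ 0.5439 -0.0066] [ 0.5397 -0.0272]
fj [[ 0.6938 -0.0054]
 [ 0.6967 -0.0551]
 [ 0.6919 -0.0145]
 [ 0.6948 -0.063 ]]
sj [[ 0.5815 -0.015 ]
 [ 0.583  -0.0585]
 [ 0.5802 -0.0218]
 [ 0.583  -0.0649]]
[ 0.6952 -0.0302] [ 0.5822 -0.0368] 0.113175940605442 3.295783412799322
[ 0.6933 -0.0388] [ 0.5816 -0.0433] 0.11182621907919647 2.3463263497702536
thumb bottom [ 0.4833 -0.0415] [ 0.4832 -0.0377] side plate top [ 0.4806 -0.0379]
bed corners [ 0.4928 -0.0791] [ 0.7048 -0.0649] [0.6996 0.004 ]
```

Run:
```python
from h import *
from scipy.optimize import least_squares
def proj(cam,X):
    (f,cx,cy),P=K[cam]; c=P[:,:3].T@(X-P[:,3]); return np.array([f*c[0]/c[2]+cx,f*c[1]/c[2]+cy])
def tri(a,b):
    a=np.array([240+a[0]/4.8,135+a[1]/4.8]);b=np.array([190+b[0]/5.692,185+b[1]/5.692])
    s=least_squares(lambda X:np.r_[proj("top",X)-a,proj("side",X)-b],[.55,0,.05]);return np.round(s.x,4),np.round(s.fun,1)
for n,a,b in [("ball",(92,511),(78,136)),("piv",(166,373),(266,172)),("fjl",(147,78),(595,61)),("fjr",(244,68),(652,118)),("sjl",(180,293),(355,118)),("sjr",(267,286),(400,172))]:print(n,*tri(a,b))
```

```text
ball [0.4775 0.0339 0.0457] [-0.   0.1  0.1 -0. ]
piv [ 0.5462 -0.0077  0.0381] [ 0. -0. -0.  0.]
fjl [ 0.696  -0.006   0.0601] [ 0.  -0.1 -0.1  0. ]
fjr [ 0.6986 -0.0559  0.0608] [ 0.  -0.1 -0.1  0. ]
sjl [ 0.5825 -0.0155  0.0616] [ 0.  -0.1 -0.1  0. ]
sjr [ 0.5846 -0.0593  0.0619] [ 0.1 -0.3 -0.3  0.1]
```

>>> arm_command([
  {"slide":[0.021,0.039,0],"rot":[0,0,8.4],"grip":0.45},
  {"slide":[0.021,0.039,0],"rot":[0,0,8.4],"grip":0.45},
  {"slide":[0.021,0.039,0],"rot":[0,0,8.4],"grip":0.45},
  {"slide":[0.021,0.039,0],"rot":[0,0,8.4],"grip":0.45},
  {"slide":[0.021,0.039,0],"rot":[0,0,8.4],"grip":0.45},
  {"slide":[0.021,0.039,0],"rot":[0,0,8.4],"grip":0.45},
  {"slide":[0.021,0.039,0],"rot":[0,0,8.4],"grip":0.45},
  {"slide":[0.021,0.039,0],"rot":[0,0,8.4],"grip":0.45},
])

```text
time: 2.1
ee_pos: [0.3285, -0.2909, 0.2228]
eef_rot: [0.753, 0.658, -0.0, 0.0]
ft_force: [1.1, -0.2, -0.0]
width: 0.0393
grip_force: 0.0
```

>>> arm_command([
  {"slide":[0.021,0.039,0],"rot":[0,0,8.4],"grip":0.45},
  {"slide":[0.021,0.039,0],"rot":[0,0,8.4],"grip":0.45},
  {"slide":[0.021,0.039,0],"rot":[0,0,8.4],"grip":0.45},
  {"slide":[0.021,0.039,0],"rot":[0,0,8.4],"grip":0.45},
  {"slide":[0.021,0.039,0],"rot":[0,0,8.4],"grip":0.45},
  {"slide":[0.021,0.039,0],"rot":[0,0,8.4],"grip":0.45},
  {"slide":[0.021,0.039,0],"rot":[0,0,8.4],"grip":0.45},
  {"slide":[0.021,0.039,0],"rot":[0,0,8.4],"grip":0.45},
])

```text
time: 3.1
ee_pos: [0.4966, 0.021, 0.2229]
eef_rot: [0.263, 0.965, -0.0, 0.0]
ft_force: [0.2, -0.5, -0.6]
width: 0.039
grip_force: 0.0
```

```bash
cat >> h.py <<'E'
def st():
    from bench import sensors
    from scipy.spatial.transform import Rotation as R
    s=sensors.read_state(); M=R.from_quat(s["eef_rot"]).as_matrix()
    print("t",s["time"],"p",np.round(s["ee_pos"],4),"xyaw",round(float(np.degrees(np.arctan2(M[1,0],M[0,0]))),1),"zaxis",np.round(M[:,2],3),"q",np.round(s["joint_positions"],2),"F",np.round(s["ft_force"],1),"w",round(float(s["width"]),4))
E
python3 -c "import h;h.st()"
```

```text
t 3.1 p [0.4966 0.021  0.2229] xyaw 149.5 zaxis [ 0.001 -0.    -1.   ] q [ 0.63  0.11 -0.8   1.76  0.08  1.31  0.84] F [ 0.2 -0.5 -0.6] w 0.039
```

>>> arm_command([
  {"slide":[0,0,-0.04],"grip":0.45},
  {"slide":[0,0,-0.04],"grip":0.45},
  {"slide":[0,0,-0.04],"grip":0.45},
  {"slide":[0,0,-0.035],"grip":0.45},
  {"slide":[0,0,-0.02],"grip":0.45},
  {"slide":[0,0,-0.013],"grip":0.45},
  {"slide":[0,0,0],"grip":0.25},
  {"slide":[0,0,0],"grip":0.25},
])

```text
schema error: expected keys rot, slide, grip
```

Run:
```python
from h import *; st()
from bench import eyes
import cv2
o=[]
for n,(a,b,c,d) in [("top",(175,260,230,330)),("side",(165,255,180,310))]:
    p=eyes.camera(n)["pixels"][a:b,c:d,::-1]; o.append(cv2.resize(p,(520,390 if 0 else int((b-a)*520/(d-c))*1),interpolation=3)[:300] if 0 else cv2.resize(p,(400,340),interpolation=3))
cv2.imwrite("pics/a1.png",np.hstack(o))
```

```text
t 3.1 p [0.4966 0.021  0.2229] xyaw 149.5 zaxis [ 0.001 -0.    -1.   ] q [ 0.63  0.11 -0.8   1.76  0.08  1.31  0.84] F [ 0.2 -0.5 -0.6] w 0.039
```

View pics/a1.png

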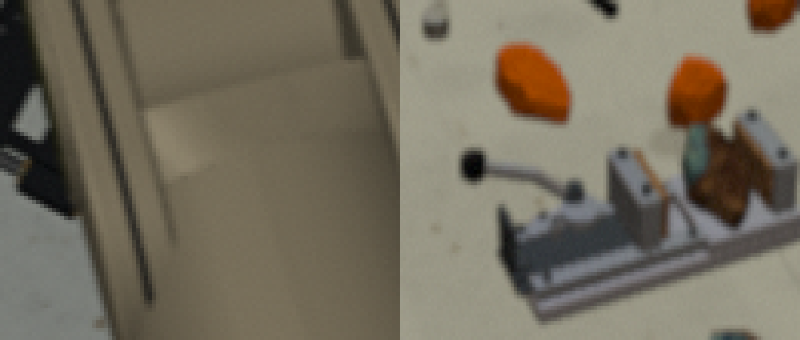

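The top view is hidden by the arm; the side view shows the vise unchanged (ball at about (207,206) full-frame). The rows need all three keys, so I'm resending.

>>> arm_command([
  {"slide":[0,0,-0.04],"rot":[0,0,0],"grip":0.45},
  {"slide":[0,0,-0.04],"rot":[0,0,0],"grip":0.45},
  {"slide":[0,0,-0.04],"rot":[0,0,0],"grip":0.45},
  {"slide":[0,0,-0.035],"rot":[0,0,0],"grip":0.45},
  {"slide":[0,0,-0.02],"rot":[0,0,0],"grip":0.45},
  {"slide":[0,0,-0.013],"rot":[0,0,0],"grip":0.45},
  {"slide":[0,0,0],"rot":[0,0,0],"grip":0.25},
  {"slide":[0,0,0],"rot":[0,0,0],"grip":0.25},
])

```text
time: 4.2
ee_pos: [0.4967, 0.0199, 0.0356]
eef_rot: [0.265, 0.964, 0.0, 0.001]
ft_force: [0.7, 0.7, 0.2]
width: 0.0268
grip_force: 0.0
```

Run:
```python
from h import *; st()
from bench import eyes
import cv2
p=eyes.camera("side")["pixels"][150:270,170:330,::-1]
cv2.imwrite("pics/a2.png",cv2.resize(p,(800,600),interpolation=3))
```

```text
t 4.2 p [0.4967 0.0199 0.0356] xyaw 149.2 zaxis [ 0.002 -0.    -1.   ] q [ 0.54  0.35 -0.75  1.96  0.29  0.94  0.67] F [0.7 0.7 0.2] w 0.0268
```

View pics/a2.png

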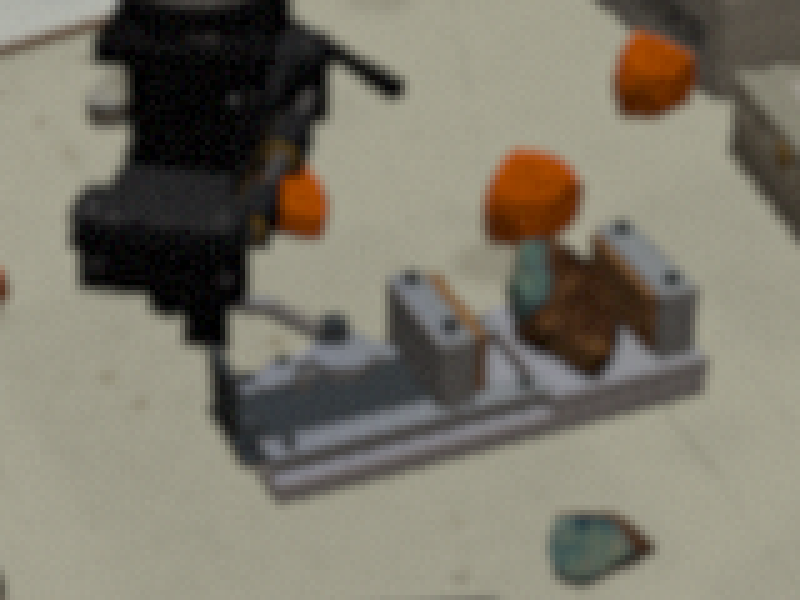

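>>> arm_command([
  {"slide":[0,0,0],"rot":[0,0,0],"grip":0.05},
  {"slide":[0,0,0],"rot":[0,0,0],"grip":0.05},
  {"slide":[0,0,0],"rot":[0,0,0],"grip":0.05},
  {"slide":[0,0,0],"rot":[0,0,0],"grip":0.05},
  {"slide":[0,0,0],"rot":[0,0,0],"grip":0.05},
  {"slide":[0,0,0],"rot":[0,0,0],"grip":0.05},
  {"slide":[0,0,0],"rot":[0,0,0],"grip":0.05},
  {"slide":[0,0,0],"rot":[0,0,0],"grip":0.05},
], newtons=8)

```text
time: 5.25
ee_pos: [0.4964, 0.0202, 0.0349]
eef_rot: [0.265, 0.964, 0.0, 0.0]
ft_force: [1.4, 2.8, 5.4]
width: 0.0095
grip_force: 8.0
```

Run:
```python
from h import *; st()
for k in range(16):
    a,b=np.radians(149.5-8*k),np.radians(141.5-8*k); print(k,np.round(.0565*np.array([np.cos(b)-np.cos(a),np.sin(b)-np.sin(a)]),4))
```

```text
t 5.25 p [0.4964 0.0202 0.0349] xyaw 149.2 zaxis [ 0.001  0.    -1.   ] q [ 0.54  0.35 -0.75  1.96  0.29  0.94  0.67] F [1.4 2.8 5.4] w 0.0095
0 [0.0045 0.0065]
1 [0.0053 0.0058]
2 [0.0061 0.005 ]
3 [0.0067 0.0041]
4 [0.0072 0.0031]
5 [0.0076 0.0021]
6 [0.0078 0.001 ]
7 [ 0.0079 -0.0001]
8 [ 0.0078 -0.0012]
9 [ 0.0076 -0.0022]
10 [ 0.0072 -0.0033]
11 [ 0.0066 -0.0042]
12 [ 0.006  -0.0051]
13 [ 0.0052 -0.0059]
14 [ 0.0044 -0.0066]
15 [ 0.0034 -0.0071]
```

>>> arm_command([
  {"slide":[0.0045,0.0065,0],"rot":[0,0,-8],"grip":0.05},
  {"slide":[0.0053,0.0058,0],"rot":[0,0,-8],"grip":0.05},
  {"slide":[0.0061,0.005,0],"rot":[0,0,-8],"grip":0.05},
  {"slide":[0.0067,0.0041,0],"rot":[0,0,-8],"grip":0.05},
  {"slide":[0.0072,0.0031,0],"rot":[0,0,-8],"grip":0.05},
  {"slide":[0.0076,0.0021,0],"rot":[0,0,-8],"grip":0.05},
  {"slide":[0.0078,0.001,0],"rot":[0,0,-8],"grip":0.05},
  {"slide":[0,0,0],"rot":[0,0,0],"grip":0.05},
])

```text
time: 6.25
ee_pos: [0.5402, 0.0475, 0.0343]
eef_rot: [0.687, 0.726, -0.001, -0.001]
ft_force: [-3.4, 1.5, 5.2]
width: 0.0093
grip_force: 7.9
```

```bash
python3 -c "import h;h.st()"
```

```text
t 6.25 p [0.5402 0.0475 0.0343] xyaw 93.1 zaxis [-0.003 -0.001 -1.   ] q [ 0.31  0.4  -0.56  1.85  0.26  0.96 -0.31] F [-3.4  1.5  5.2] w 0.0093
```

>>> arm_command([
  {"slide":[0.0079,-0.0001,0],"rot":[0,0,-8],"grip":0.05},
  {"slide":[0.0078,-0.0012,0],"rot":[0,0,-8],"grip":0.05},
  {"slide":[0.0076,-0.0022,0],"rot":[0,0,-8],"grip":0.05},
  {"slide":[0.0072,-0.0033,0],"rot":[0,0,-8],"grip":0.05},
  {"slide":[0.0066,-0.0042,0],"rot":[0,0,-8],"grip":0.05},
  {"slide":[0.006,-0.0051,0],"rot":[0,0,-8],"grip":0.05},
  {"slide":[0.0052,-0.0059,0],"rot":[0,0,-8],"grip":0.05},
  {"slide":[0.0023,-0.0032,0],"rot":[0,0,-4],"grip":0.05},
])

```text
time: 7.25
ee_pos: [0.5918, 0.023, 0.0343]
eef_rot: [0.959, 0.285, 0.0, -0.0]
ft_force: [1.1, 5.6, 0.7]
width: 0.0093
grip_force: 7.9
```

```bash
python3 -c "import h;h.st()"
```

```text
t 7.25 p [0.5918 0.023  0.0343] xyaw 33.1 zaxis [-0.     0.001 -1.   ] q [ 0.16  0.46 -0.34  1.73  0.18  0.99 -1.24] F [1.1 5.6 0.7] w 0.0093
```

>>> arm_command([
  {"slide":[0,0,0],"rot":[0,0,0],"grip":0.25},
  {"slide":[0,0,0],"rot":[0,0,0],"grip":0.25},
  {"slide":[0,0,0.025],"rot":[0,0,0],"grip":0.25},
  {"slide":[0,0,0.045],"rot":[0,0,0],"grip":0.25},
  {"slide":[-0.036,-0.017,0.02],"rot":[0,0,-7.5],"grip":0},
  {"slide":[-0.036,-0.017,0],"rot":[0,0,-7.5],"grip":0},
  {"slide":[-0.036,-0.017,0],"rot":[0,0,-7.5],"grip":0},
  {"slide":[-0.036,-0.016,0],"rot":[0,0,-7.5],"grip":0},
])

```text
time: 8.25
ee_pos: [0.4461, -0.0458, 0.1243]
eef_rot: [1.0, 0.026, -0.0, 0.0]
ft_force: [-1.1, -0.8, 1.0]
width: 0.0009
grip_force: 0.0
```

Run:
```python
from h import *; st()
from bench import eyes
import cv2
p=eyes.camera("side")["pixels"][150:270,170:330,::-1]
cv2.imwrite("pics/a3.png",cv2.resize(p,(800,600),interpolation=3))
```

```text
t 8.25 p [ 0.4461 -0.0458  0.1243] xyaw 3.0 zaxis [-0.001 -0.001 -1.   ] q [ 0.28  0.05 -0.29  2.02  0.02  1.08 -1.53] F [-1.1 -0.8  1. ] w 0.0009
```

View pics/a3.png

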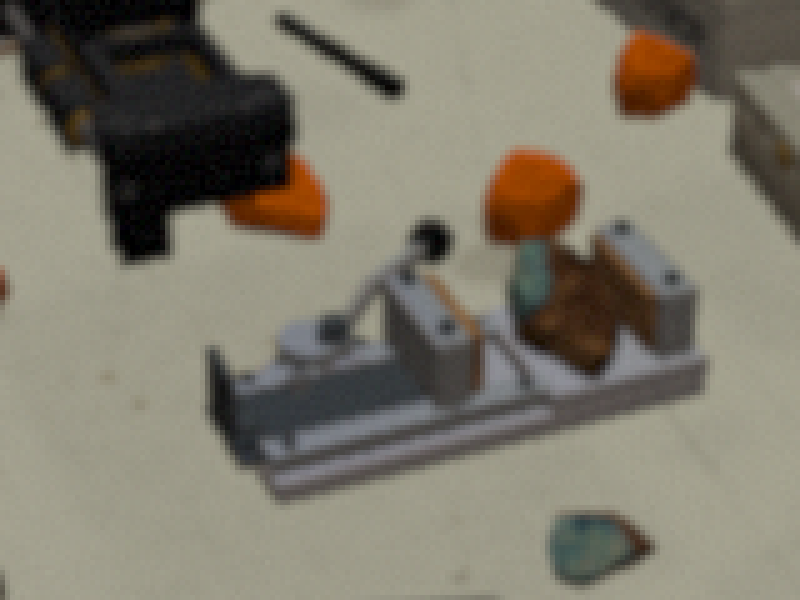

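>>> arm_command([
  {"slide":[0,0.001,-0.03],"rot":[0,0,0],"grip":0},
  {"slide":[0,0,-0.03],"rot":[0,0,0],"grip":0},
  {"slide":[0,0,-0.026],"rot":[0,0,0],"grip":0},
  {"slide":[0,0,0],"rot":[0,0,0],"grip":0},
  {"slide":[0.01,0.0006,0],"rot":[0,0,0],"grip":0},
  {"slide":[0.01,0.0006,0],"rot":[0,0,0],"grip":0},
  {"slide":[0.01,0.0005,0],"rot":[0,0,0],"grip":0},
  {"slide":[0,0,0],"rot":[0,0,0],"grip":0},
])

```text
time: 9.3
ee_pos: [0.479, -0.0419, 0.0389]
eef_rot: [1.0, 0.028, 0.001, -0.0]
ft_force: [0.7, 0.0, -0.2]
width: 0.0
grip_force: 0.0
```

Run:
```python
from h import *; st()
b=onz("side",256,198,.048)-[.546,-.0077,.048]; print(b,np.hypot(*b[:2]),np.degrees(np.arctan2(b[1],b[0])))
```

```text
t 9.3 p [ 0.479  -0.0419  0.0389] xyaw 3.2 zaxis [ 0.001  0.    -1.   ] q [ 0.25  0.23 -0.28  2.02  0.08  0.9  -1.59] F [ 0.7  0.  -0.2] w 0.0
[6.50699254e-02 4.20131792e-02 4.16333634e-17] 0.07745451838859081 32.84879473976807
```

>>> arm_command([
  {"slide":[0.005,0.0003,0],"rot":[0,0,0],"grip":0},
  {"slide":[0.005,0.0003,0],"rot":[0,0,0],"grip":0},
  {"slide":[0.005,0.0003,0],"rot":[0,0,0],"grip":0},
  {"slide":[0.005,0.0003,0],"rot":[0,0,0],"grip":0},
  {"slide":[0.005,0.0003,0],"rot":[0,0,0],"grip":0},
  {"slide":[0.003,0.0002,0],"rot":[0,0,0],"grip":0},
  {"slide":[0.002,0.0001,0],"rot":[0,0,0],"grip":0},
  {"slide":[0.001,0,0],"rot":[0,0,0],"grip":0},
])

```text
time: 10.3
ee_pos: [0.5076, -0.0404, 0.0384]
eef_rot: [1.0, 0.028, -0.001, 0.0]
ft_force: [-10.2, -0.5, 8.9]
width: 0.0005
grip_force: 5.4
```

Run:
```python
from h import *; st()
from bench import eyes
import cv2
p=eyes.camera("side")["pixels"][150:270,170:330,::-1]
cv2.imwrite("pics/a4.png",cv2.resize(p,(800,600),interpolation=3))
```

```text
t 10.3 p [ 0.5076 -0.0404  0.0384] xyaw 3.2 zaxis [-0.003 -0.    -1.   ] q [ 0.24  0.29 -0.28  1.94  0.1   0.92 -1.6 ] F [-10.2  -0.5   8.9] w 0.0005
```

View pics/a4.png

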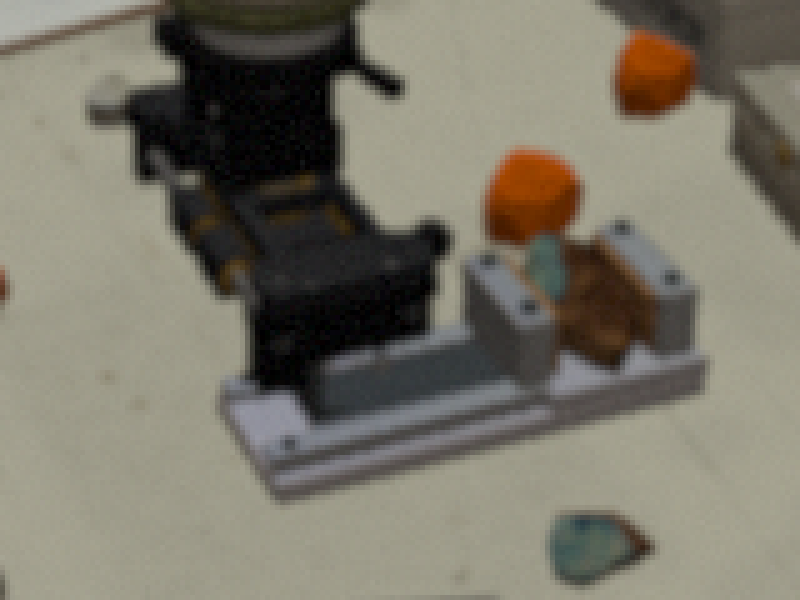

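Run:
```python
from h import *
for a,b in [((355,118),(488,258)),((400,172),(530,306))]:
    print(onz("side",170+b[0]/5,150+b[1]/5,.062)-onz("side",190+a[0]/5.692,185+a[1]/5.692,.062))
```

```text
[0.04056522 0.00472729 0.        ]
[0.04017407 0.00312255 0.        ]
```

>>> arm_command([
  {"slide":[-0.008,-0.0004,0],"rot":[0,0,0],"grip":0},
  {"slide":[-0.01,-0.0006,0],"rot":[0,0,0],"grip":0},
  {"slide":[0,0,0.04],"rot":[0,0,0],"grip":0},
  {"slide":[0,0,0.045],"rot":[0,0,0],"grip":0.25},
  {"slide":[0.025,0.016,0],"rot":[0,0,7.5],"grip":0.25},
  {"slide":[0.025,0.016,0],"rot":[0,0,7.5],"grip":0.25},
  {"slide":[0.025,0.016,0],"rot":[0,0,7.5],"grip":0.25},
  {"slide":[0.024,0.016,0],"rot":[0,0,7.5],"grip":0.25},
])

```text
time: 11.35
ee_pos: [0.5905, 0.0232, 0.1237]
eef_rot: [0.958, 0.288, 0.0, 0.0]
ft_force: [-0.2, 0.5, -0.7]
width: 0.0214
grip_force: 0.0
```

```bash
python3 -c "import h;h.st()"
```

```text
t 11.35 p [0.5905 0.0232 0.1237] xyaw 33.5 zaxis [ 0.001 -0.    -1.   ] q [ 0.19  0.36 -0.37  1.66  0.14  1.15 -1.2 ] F [-0.2  0.5 -0.7] w 0.0214
```

Descend and grip (firmer, for the tightening).

>>> arm_command([
  {"slide":[0,0,-0.03],"rot":[0,0,0],"grip":0.25},
  {"slide":[0,0,-0.03],"rot":[0,0,0],"grip":0.25},
  {"slide":[0,0,-0.02],"rot":[0,0,0],"grip":0.25},
  {"slide":[0,0,-0.009],"rot":[0,0,0],"grip":0.25},
  {"slide":[0,0,0],"rot":[0,0,0],"grip":0.05},
  {"slide":[0,0,0],"rot":[0,0,0],"grip":0.05},
  {"slide":[0,0,0],"rot":[0,0,0],"grip":0.05},
  {"slide":[0,0,0],"rot":[0,0,0],"grip":0.05},
], newtons=20)

```text
time: 12.35
ee_pos: [0.5907, 0.0225, 0.0355]
eef_rot: [0.958, 0.286, 0.001, 0.0]
ft_force: [2.1, -2.0, 2.9]
width: 0.0086
grip_force: 20.0
```

Run:
```python
from h import *; st()
for k in range(14):
    a,b=np.radians(33.5+8*k),np.radians(41.5+8*k); print(k,np.round(.0555*np.array([np.cos(b)-np.cos(a),np.sin(b)-np.sin(a)]),4))
```

```text
t 12.35 p [0.5907 0.0225 0.0355] xyaw 33.2 zaxis [ 0.002 -0.    -1.   ] q [ 0.17  0.45 -0.35  1.73  0.18  0.98 -1.24] F [ 2.1 -2.   2.9] w 0.0086
0 [-0.0047  0.0061]
1 [-0.0055  0.0054]
2 [-0.0062  0.0046]
3 [-0.0068  0.0037]
4 [-0.0073  0.0027]
5 [-0.0076  0.0017]
6 [-0.0077  0.0006]
7 [-0.0077 -0.0005]
8 [-0.0076 -0.0015]
9 [-0.0073 -0.0026]
10 [-0.0069 -0.0036]
11 [-0.0063 -0.0045]
12 [-0.0056 -0.0053]
13 [-0.0048 -0.0061]
```

>>> arm_command([
  {"slide":[-0.0047,0.0061,0],"rot":[0,0,8],"grip":0.05},
  {"slide":[-0.0055,0.0054,0],"rot":[0,0,8],"grip":0.05},
  {"slide":[-0.0062,0.0046,0],"rot":[0,0,8],"grip":0.05},
  {"slide":[-0.0068,0.0037,0],"rot":[0,0,8],"grip":0.05},
  {"slide":[-0.0073,0.0027,0],"rot":[0,0,8],"grip":0.05},
  {"slide":[-0.0076,0.0017,0],"rot":[0,0,8],"grip":0.05},
  {"slide":[-0.0077,0.0006,0],"rot":[0,0,8],"grip":0.05},
  {"slide":[-0.0077,-0.0005,0],"rot":[0,0,8],"grip":0.05},
])

```text
time: 13.35
ee_pos: [0.5376, 0.0458, 0.0355]
eef_rot: [0.66, 0.751, 0.001, 0.002]
ft_force: [5.0, -5.0, 1.5]
width: 0.0089
grip_force: 20.0
```

>>> arm_command([
  {"slide":[-0.0076,-0.0015,0],"rot":[0,0,8],"grip":0.05},
  {"slide":[-0.0073,-0.0026,0],"rot":[0,0,8],"grip":0.05},
  {"slide":[-0.0069,-0.0036,0],"rot":[0,0,8],"grip":0.05},
  {"slide":[-0.0063,-0.0045,0],"rot":[0,0,8],"grip":0.05},
  {"slide":[-0.0028,-0.0026,0],"rot":[0,0,4],"grip":0.05},
  {"slide":[-0.0028,-0.0027,0],"rot":[0,0,4],"grip":0.05},
  {"slide":[0,0,0],"rot":[0,0,0],"grip":0.05},
  {"slide":[0,0,0],"rot":[0,0,0],"grip":0.05},
])

```text
time: 14.35
ee_pos: [0.5049, 0.0286, 0.0356]
eef_rot: [0.365, 0.931, 0.001, 0.002]
ft_force: [8.5, -2.9, -3.3]
width: 0.0088
grip_force: 20.0
```

```bash
python3 -c "import h;h.st()"
```

```text
t 14.35 p [0.5049 0.0286 0.0356] xyaw 137.2 zaxis [ 0.005 -0.    -1.   ] q [ 0.49  0.36 -0.72  1.94  0.29  0.94  0.45] F [ 8.5 -2.9 -3.3] w 0.0088
```

>>> arm_command([
  {"slide":[-0.0024,-0.0031,0],"rot":[0,0,4],"grip":0.05},
  {"slide":[0,0,0],"rot":[0,0,0],"grip":0.05},
  {"slide":[0,0,0],"rot":[0,0,0],"grip":0.05},
  {"slide":[0,0,0],"rot":[0,0,0],"grip":0.3},
  {"slide":[0,0,0],"rot":[0,0,0],"grip":0.3},
  {"slide":[0,0,0.03],"rot":[0,0,0],"grip":0.3},
  {"slide":[0,0,0.05],"rot":[0,0,0],"grip":0.3},
  {"slide":[0,0,0.05],"rot":[0,0,0],"grip":0.3},
])

```text
time: 15.35
ee_pos: [0.4994, 0.0266, 0.1657]
eef_rot: [0.332, 0.943, -0.0, -0.001]
ft_force: [1.1, 0.4, 0.3]
width: 0.0262
grip_force: 0.0
```

Run:
```python
from h import *; st()
from bench import eyes
import cv2
p=eyes.camera("side")["pixels"][150:270,170:330,::-1]
cv2.imwrite("pics/a5.png",cv2.resize(p,(800,600),interpolation=3))
```

```text
t 15.35 p [0.4994 0.0266 0.1657] xyaw 141.3 zaxis [-0.001  0.    -1.   ] q [ 0.59  0.18 -0.79  1.83  0.13  1.2   0.65] F [1.1 0.4 0.3] w 0.0262
```

View pics/a5.png

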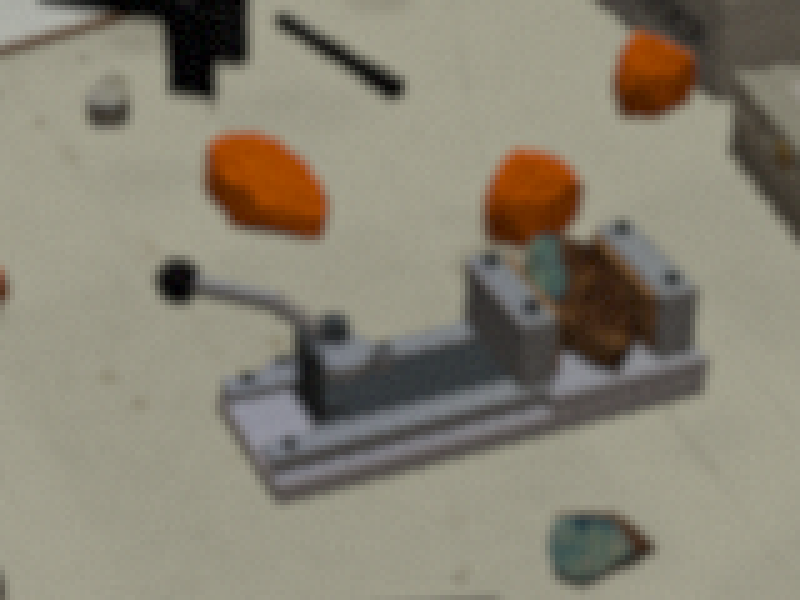

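The lever is back: its ball is at about (205,206) in the full frame. The jaw is forward against the opal, which sits upright between both jaws, and the robot is clear. I'll check the cam angle next.

Run:
```python
from h import *
for u,v in((205.4,206),(203.7,208.9)):
    b=onz("side",u,v,.046)-[.546,-.0077,.046]; print(b,np.hypot(*b[:2]),(np.degrees(np.arctan2(b[1],b[0]))-20.2)/57.3)
```

```text
[-6.16060025e-02  5.21017291e-02  4.16333634e-17] 0.08068388764509256 2.0868755269954105
[-6.88419394e-02  4.11438735e-02  4.16333634e-17] 0.0801999435165189 2.2501753989939863
```

Cam is at about 2.09 rad, inside the tight range of 1.95 to 2.2. Handing in.

```bash
python3 -c "
from bench import order
print(order.close_job())"
```

```text
the job is handed in; nothing more can be done
None
```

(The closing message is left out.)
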